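# Turn the cup's warming plate up by one click

### The job

The upturned coffee cup stands on one of the two plates of the cup warmer, a little glass on the other. Press a fingertip lightly on the knurled dial next to the cup and stroke it round clockwise (seen from above) until it has clicked on by exactly one position. Do not turn the dial next to the glass, and leave the cup, the glass, the salt shaker and the matchbox standing where they are.

Things in the scene. Friction and masses are not known exactly. Their poses are not given: they have to be found in the camera images.
- warmer: cup warmer, a flat white bar 96 (x) x 334 (y) x 30 mm high, fixed; origin at the centre of its underside, z up, own x away from the robot, own y along the bar to the robot's left. In its frame, all at x = 0: steel plates at y = +122 and -122 mm (86 mm across, top 31.5 mm high), left dial at y = +38, right dial at y = -38 mm. Each dial belongs to the plate beside it
- dial_left_top (a point): centre of the flat top of the left dial (warmer's +y side), 42 mm above the worktop. Low black ribbed disc, upright axis, 54 mm across, flat top 48 mm across, 12 mm proud of the warmer; its middle 21 mm is a flush steel disc. It is sprung and sinks straight down when pressed: 2 N to start, then 0.9 N per mm, stop at 8 mm (9 N)
- dial_left_mark (a point): outer end of the white pointer line on the left dial's top, 21 mm from its axis; turns with the dial. Seen from above it points 45 degrees left of the warmer's +x axis at low, along +x at medium, 45 degrees right of it at high. A fingertip that presses the dial 5 to 6 mm down, 16 mm or so from the axis, carries it round without slipping
- dial_left (a joint): angle of the left dial, rad, growing clockwise seen from above. Three clicks: low 0, medium 0.785, high 1.571 (45 degrees apart), marked by three growing dots on the warmer; starts at low or medium. Past half way it springs on to the next click, before that it springs back; getting past takes about 0.024 N m (1.5 N along the circle 16 mm from the axis)
- dial_right_top (a point): the same point on the right dial (at the warmer's -y side), an equal dial
- dial_right_mark (a point): the same pointer end on the right dial
- dial_right (a joint): angle of the right dial, the same way as dial_left
- cup: small white coffee cup, upside down on one plate, 52 mm high, loose; origin at the centre of its footprint (59 x 83 mm) at its rim's height; its round part is 59 mm across, centred 12 mm to its own +y, its handle points to its own -y, about towards the robot
- glass: small clear shot glass, 46 mm across, 59 mm high, upright on the other plate; origin at the centre of its underside; loose
- salt: salt shaker, 44 mm across, 90 mm high, standing on the worktop behind the warmer; origin at the centre of its underside; loose
- matches: matchbox 36x56x15 mm lying on the worktop behind the warmer; origin at the centre of its underside; loose
Mind the look-alikes: they are no part of the job. What is shaped like the cup but pink or purple is not meant.

How it is judged (in metres and radians):
At the end, for the whole second after the job is handed in: The dial beside the cup is at rest exactly one click (45 degrees) clockwise of where it started (its pointer end has moved between 11 and 21 mm; one click is 16 mm); the dial beside the glass is where it was (pointer end within 5 mm); cup and glass are on their plates (((y of cup in the frame of warmer above 0.08 m and y of glass in the frame of warmer below -0.08 m and value of joint dial_left above 0.5 rad and distance of dial_left_mark from where it was at the start of the episode between 0.011 and 0.021 m and velocity of joint dial_left between -0.1 and 0.1 rad/s and distance of dial_right_mark from where it was at the start of the episode below 0.005 m) or (y of cup in the frame of warmer below -0.08 m and y of glass in the frame of warmer above 0.08 m and value of joint dial_right above 0.5 rad and distance of dial_right_mark from where it was at the start of the episode between 0.011 and 0.021 m and velocity of joint dial_right between -0.1 and 0.1 rad/s and distance of dial_left_mark from where it was at the start of the episode below 0.005 m))); the robot touches nothing.
It fails at once if the cup is shoved or lifted by more than 15 mm, or tipped (distance of cup from where it was at the start of the episode above 0.015 m or angle between cup's own z axis and vertical above 0.35 rad).
It fails at once if the glass is shoved or lifted by more than 15 mm, or tipped (distance of glass from where it was at the start of the episode above 0.015 m or angle between glass's own z axis and vertical above 0.35 rad).
It fails at once if the salt shaker or the matchbox is moved or lifted by more than 20 mm (distance of any of salt, matches from where it was at the start of the episode above 0.02 m).
It fails at once if the dial next to the glass is turned ((y of cup in the frame of warmer above 0.08 m and distance of dial_right_mark from where it was at the start of the episode above 0.011 m) or (y of cup in the frame of warmer below -0.08 m and distance of dial_left_mark from where it was at the start of the episode above 0.011 m)).
It fails at once if the fingers press on the warmer with over 40 N (contact force between the fingers and warmer above 40 N).
It also fails if it takes over 32 s, if anything falls off the work surface, if the arm or the gripper's body presses on something with over 40 N, if the wrist force passes 120 N, or if a joint passes its speed limit or range.

### The arm

A 6-joint arm with a two-finger parallel gripper is mounted at the origin on a cart in front of the work surface, level with it; the furniture and walls round the work are solid. World frame = base frame: x ahead of the robot, y to its left, z up, the work surface at z = 0. Lengths are in m, angles in degrees, forces in N, time in s.
With the tool pointing down it reaches from about 0.3 to 0.85 m from the base axis. Payload 4.2 kg.
Tool frame: the origin (TCP) lies midway between the tips of the shut fingers; the grasp point (between the pads) lies 19 mm behind it; z points along the fingers, y is the line along which they close (so a half turn about z gives the same grasp; the last joint's range is limited). The gripper opens to 91 mm and grips with 3 to 60 N. Pads are 32 mm wide; open, the fingers measure 118 mm over their backs; the gripper's body (76 mm by 178 mm) begins 60 mm behind the grasp point.
Start: joints at [-46.811, 18.312, 89.639, -0, 72.044, -1.146], TCP at [0.402, -0.411, 0.214] pointing down, gripper open.
Joint ranges: [-177.97, 177.97], [-48.28, 115.42], [12.27, 149.76], [-77.06, 257.06], [2.81, 150.46], [-146.56, 146.56]. Speed limits (degrees/s): [147.25, 147.25, 180, 180, 180, 180].

### API

Orientations are given as a 3x3 rotation matrix whose columns are the frame's x, y, z axes.
In Python, from cell import arm, imaging, job_done gives the robot as it stands.
- The arm moves only by the tool drive_tool, never from a script. Its argument "plan" is a list of rows, each a list of 3 entries, a list of its own where there are three numbers: the shift along the world's x, y, z in mm, then the turn about the world's z in degrees, then the opening, from 0 (shut) to 1 (fully open). In form: [[[dx, dy, dz], yaw, claw], ...]. A call has 1 to 12 rows; each row is the pose to reach, as a shift and turn from the pose commanded when the call began; what a row does not reach only later rows make up. A row lasts 1/12 s, in which the tool goes at most 41.7 mm and 7.16 degrees, less where a joint would pass 70% of its speed; a pose out of reach is approached as far as the arm can. A call with a gripper value outside its range is refused whole. The fingers move at their own pace and stop on an object; the grip force is fixed at half the most. Time passes only in rows, so rows that repeat a pose let the fingers close. It gives the time, the measured TCP pose, the force, the opening and the grip force at its end, in the units of the state.
- arm.read_state(): the state, without advancing time (a new reading comes with each control period).
- imaging.grab_frame(name): name is "scene" or "top" or "wrist"; returns a dict with "image" (384x512x3 uint8, red, green, blue), "z_map" (384x512 float32, m along the optical axis (not along the pixel's ray), 0 where there is no reading), "fx", "fy", "cx", "cy" (pixels), "view" (4x4, takes a point from world to camera coordinates). Camera axes: x right, y up, looking along -z (the intrinsics and any distortion apply to the point x, -y, -z); pixel columns grow to the right and rows downward; lengths in m; the calibration is good to about 2 mm. A picture is of the moment at which its call begins.
- job_done(): hands the job in; it is judged then, once.
The state is a dict: "time_s": time; "joints": joint angles; "qd": joint speeds; "effort": joint torques, N m; "eef_pos": TCP position; "tcp_rot": TCP orientation; "force": force on the tool from outside, world axes, zero at the start; "moment": the same for the moment, N m; "grip_width": finger opening in m; "grasp_force": force on a finger pad.
Only numpy, scipy, OpenCV 4.12 (cv2) and the standard library are available. Lean on these libraries where they do the work, as an engineer would, in place of code of your own. Each camera call takes 0.05 s, during which the arm holds its last target. There are 200 camera calls.

## Working session

There is one attempt and no reset: what is moved stays moved. The work goes in short steps, Python scripts to look and compute and a tool call to move; the robot and the scene stay as the last step left them, time stands still between calls to the robot, and variables do not carry over. Pictures are saved under pics/ and viewed, at most 10 in all, crops included, and the job is handed in when it is done.

Besides the shell and the picture viewer there is one more tool, called after ">>>" as name([rows], argument=value, ...), one row to a line, values as JSON. drive_tool: Moves the arm, as the interface text tells. Its arguments: {"type":"object","properties":{"plan":{"type":"array","items":{"type":"array"}}},"required":["plan"]}

```bash
mkdir -p pics
cat > h.py <<'E'
import numpy as np,cv2
from cell import arm,imaging,job_done
def grab(n):
    f=imaging.grab_frame(n); return f
def pts(f):
    z=f["z_map"];v,u=np.mgrid[:z.shape[0],:z.shape[1]]
    c=np.stack([(u-f["cx"])/f["fx"]*z,-(v-f["cy"])/f["fy"]*z,-z,np.ones_like(z)],-1)
    return (c@np.linalg.inv(f["view"]).T)[...,:3]
E
python3 - <<'E'
from h import *
for n in("top","scene"):
    f=grab(n);cv2.imwrite(f"pics/{n}0.png",f["image"][...,::-1]);np.savez(f"{n}0.npz",**f)
    print(n,f["fx"],np.linalg.inv(f["view"])[:3].round(3).tolist(), [k for k in f])
s=arm.read_state();print(s["time_s"],s["eef_pos"],s["tcp_rot"],s["grip_width"])
E
```

```text
top 361.27377495029526 [[0.026, 0.992, -0.127, 0.467], [-1.0, 0.026, 0.001, 0.127], [0.004, 0.127, 0.992, 1.066]] ['image', 'z_map', 'fx', 'fy', 'cx', 'cy', 'view']
scene 448.5542403348955 [[-0.478, 0.549, -0.685, -0.254], [-0.878, -0.315, 0.36, 0.548], [-0.018, 0.774, 0.633, 0.826]] ['image', 'z_map', 'fx', 'fy', 'cx', 'cy', 'view']
0.1 [ 0.40154034 -0.41097628  0.21320536] [[ 7.15263748e-01  6.98853787e-01 -1.07470407e-03]
 [ 6.98854613e-01 -7.15262881e-01  1.11384853e-03]
 [ 9.72132925e-06 -1.54775737e-03 -9.99998802e-01]] 0.09137051821570222
```

View pics/top0.png

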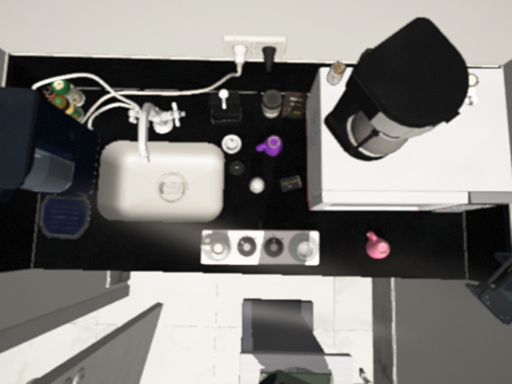

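View pics/scene0.png

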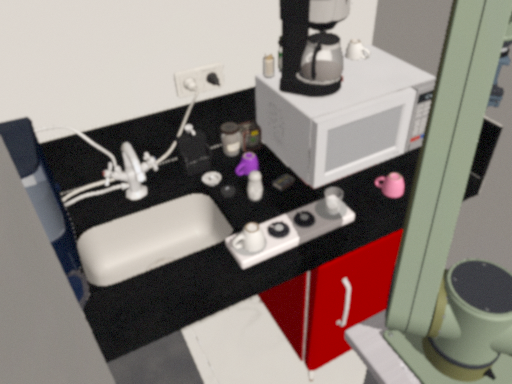

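The cup is on the left (+y) plate, near top (217,245), and the glass is on the right at (304,247). That makes the left dial, at (247,245), the target. Next I'll measure the warmer pose and look closer.

Run:
```python
from h import *
f=dict(np.load("top0.npz"));P=pts(f);im=f["image"]
sl=(slice(222,272),slice(190,330))
p=P[sl].reshape(-1,3);g=im[sl].reshape(-1,3)
m=(abs(p[:,2]-.031)<.006)&(p[:,2]>.02)
r=cv2.minAreaRect((p[m,:2]*1000).astype(np.float32));print(r,m.sum(),cv2.boxPoints(r).round(0).tolist())
h=(p[:,2]>.065);print("high",p[h].mean(0),p[h].min(0),p[h].max(0))
for s in(1,-1):
    k=(p[:,2]>.037)&(p[:,2]<.047)&(abs(p[:,1]-np.mean(r[0][1])/1000-s*.038)<.03)
    q=p[k];print("dial",s,k.sum(),q.mean(0),q.min(0),q.max(0))
c=im[222:272,190:330,::-1];cv2.imwrite("pics/c1.png",cv2.resize(c,(784,280),interpolation=cv2.INTER_CUBIC))
```

```text
((447.27459716796875, 108.39485931396484), (94.91265869140625, 331.5983581542969), 0.8593686819076538) 2698 [[397.0, 273.0], [402.0, -58.0], [497.0, -57.0], [492.0, 275.0]]
high [0.44317456 0.15545034 0.14806866] [ 0.4171465  -0.03537275  0.06537156] [0.46682172 0.25402    1.06585241]
dial 1 248 [0.44704528 0.14604159 0.0402567 ] [0.42044001 0.1198166  0.03701266] [0.47078447 0.17036747 0.04522474]
dial -1 248 [0.44793923 0.06998667 0.0401355 ] [0.42233389 0.04361592 0.03700638] [0.47267665 0.09451528 0.0450409 ]
```

View pics/c1.png

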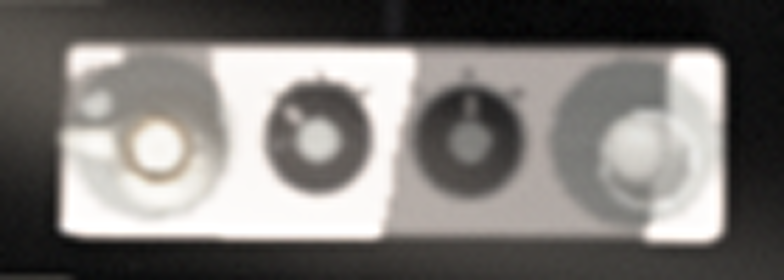

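The left dial points to low (45° left of +x) and the right dial to medium. The left dial's centre is about (0.447, 0.146), with the warmer yawed about 0.9°. I'll shut the gripper, turn the tool's y axis near world +x and approach well clear of the microwave.

>>> drive_tool([
  [[-20,40,0],0,0],
  [[-30,80,0],0,0],
  [[-30,120,0],0,0],
  [[-30,160,0],0,0],
  [[-30,200,0],0,0],
  [[-30,240,0],0,0],
  [[-30,280,0],0,0],
  [[-30,320,0],0,0],
  [[-30,360,0],0,0],
  [[-30,400,0],0,0],
  [[-30,440,0],0,0],
  [[-30,480,0],0,0],
])

```text
time_s: 1.1
eef_pos: [0.3711, 0.0705, 0.214]
tcp_rot: [[0.715, 0.699, 0.0], [0.699, -0.715, -0.0], [0.0, 0.0, -1.0]]
force: [0.7, -0.1, -0.1]
grip_width: 0.0138
grasp_force: 0.0
```

>>> drive_tool([
  [[0,35,0],7,0],
  [[10,70,0],14,0],
  [[30,83,0],21,0],
  [[60,83,0],28,0],
  [[90,83,0],35,0],
  [[90,83,-20],42,0],
  [[90,83,-40],49,0],
  [[90,83,-60],56,0],
  [[90,83,-80],63,0],
  [[90,83,-100],68,0],
  [[90,83,-120],68,0],
  [[90,83,-130],68,0],
])

```text
time_s: 2.1
eef_pos: [0.4601, 0.1512, 0.0815]
tcp_rot: [[-0.38, 0.925, -0.004], [0.925, 0.38, -0.001], [0.0, -0.004, -1.0]]
force: [-0.3, -0.6, -0.1]
grip_width: 0.0003
grasp_force: 0.0
```

Run:
```python
from h import *
s=arm.read_state()
for k in("time_s","eef_pos","tcp_rot","force","grip_width","joints"):print(k,np.round(s[k],4).tolist())
f=grab("wrist");a=f["image"][...,::-1];cv2.imwrite("pics/w1.png",a)
C=np.array([.4468,.1462,.042,1]);c=f["view"]@C
print(f["cx"]-f["fx"]*c[0]/c[2],f["cy"]+f["fy"]*c[1]/c[2])
```

```text
time_s 2.1
eef_pos [0.4601, 0.1512, 0.0815]
tcp_rot [[-0.3802, 0.9249, -0.0042], [0.9249, 0.3802, -0.0013], [0.0004, -0.0044, -1.0]]
force [-0.3085, -0.5811, -0.1438]
grip_width 0.0003
joints [16.8287, 17.8678, 111.9574, -0.0007, 50.4286, -5.5155]
238.74748119556065 216.0912282292569
```

View pics/w1.png

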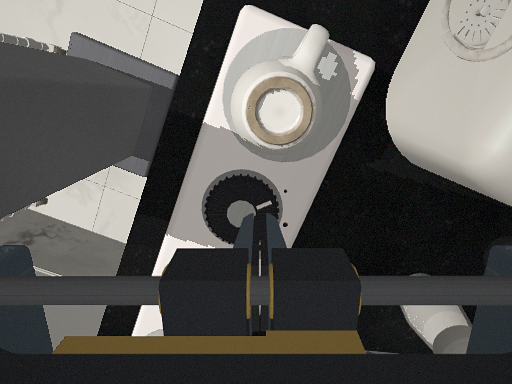

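The wrist view confirms the dial centre: the steel disc is at (240,213) and I predicted (239,216). The cup is well clear, and the fingertip is over the +x half of the dial. I'll lower in two steps.

>>> drive_tool([
  [[0,0,-15],0,0],
  [[0,0,-30],0,0],
  [[0,0,-36],0,0],
  [[0,0,-39],0,0],
  [[0,0,-41],0,0],
  [[0,0,-43],0,0],
  [[0,0,-43],0,0],
  [[0,0,-43],0,0],
])

```text
time_s: 2.82
eef_pos: [0.4623, 0.1519, 0.0415]
tcp_rot: [[-0.38, 0.925, 0.001], [0.925, 0.38, 0.0], [-0.0, 0.001, -1.0]]
force: [0.7, 0.3, 0.2]
grip_width: 0.0003
grasp_force: 0.2
```

>>> drive_tool([
  [[0,0,-1],0,0],
  [[0,0,-2],0,0],
  [[0,0,-3],0,0],
  [[0,0,-4],0,0],
  [[0,0,-4],0,0],
  [[0,0,-4],0,0],
])

```text
time_s: 3.32
eef_pos: [0.4623, 0.1519, 0.0373]
tcp_rot: [[-0.38, 0.925, 0.001], [0.925, 0.38, 0.0], [-0.0, 0.001, -1.0]]
force: [0.0, -0.2, 4.7]
grip_width: 0.0003
grasp_force: 2.1
```

>>> drive_tool([
  [[0,0,-1],0,0],
  [[0,0,-2],0,0],
  [[0,0,-2.5],0,0],
  [[0,0,-2.5],0,0],
  [[0,0,-2.5],0,0],
])

```text
time_s: 3.73
eef_pos: [0.4624, 0.1519, 0.0348]
tcp_rot: [[-0.38, 0.925, 0.001], [0.925, 0.38, 0.0], [-0.0, 0.001, -1.0]]
force: [-0.3, -0.1, 6.4]
grip_width: 0.0006
grasp_force: 3.1
```

>>> drive_tool([
  [[0.4,-1.4,0],-5,0],
  [[0.7,-2.8,0],-10,0],
  [[0.9,-4.2,0],-15,0],
  [[1,-5.7,0],-20,0],
  [[0.9,-7.1,0],-25,0],
  [[0.8,-8.5,0],-30,0],
  [[0.5,-9.9,0],-35,0],
  [[0,-11.3,0],-40,0],
  [[-0.5,-12.6,0],-45,0],
  [[-0.5,-12.6,0],-45,0],
  [[-0.5,-12.6,0],-45,0],
])

```text
time_s: 4.65
eef_pos: [0.4611, 0.1396, 0.0347]
tcp_rot: [[0.386, 0.922, -0.0], [0.922, -0.386, 0.001], [0.001, -0.001, -1.0]]
force: [-1.7, 1.4, 6.7]
grip_width: 0.0004
grasp_force: 3.2
```

>>> drive_tool([
  [[0,0,2],0,0],
  [[0,0,5],0,0],
  [[0,0,10],0,0],
  [[0,0,30],0,0],
  [[0,0,60],0,0],
  [[-10,0,100],0,0],
  [[-30,0,140],0,0],
  [[-40,-40,160],0,0],
  [[-40,-80,160],0,0],
  [[-40,-120,160],0,0],
  [[-40,-160,160],0,0],
  [[-40,-200,160],0,0],
])

```text
time_s: 5.65
eef_pos: [0.4203, -0.0627, 0.1946]
tcp_rot: [[0.385, 0.923, -0.0], [0.923, -0.385, -0.001], [-0.001, 0.0, -1.0]]
force: [1.0, 0.9, 0.1]
grip_width: 0.0002
grasp_force: 0.0
```

Run:
```python
from h import *
f=grab("top");im=f["image"];c=im[222:272,190:330,::-1];cv2.imwrite("pics/c2.png",cv2.resize(c,(784,280),interpolation=cv2.INTER_CUBIC))
```

```text
(no output)
```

View pics/c2.png

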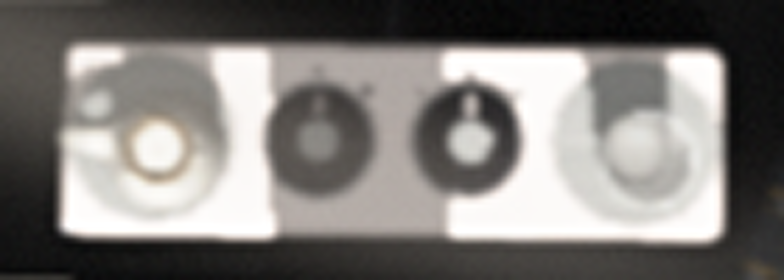

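The left dial's pointer at (319,100) now points along +x (medium). The right dial's pointer at (470,100) hasn't moved, and the cup and glass are where they were.

```bash
python3 -c "
from cell import job_done;print(job_done())"
```

```text
the job is handed in; nothing more can be done
None
```

I turned the dial beside the cup (the left one) clockwise by one click, from low to medium. The last top-camera picture shows the other dial, the cup and the glass unmoved. I did not re-check the salt shaker and matchbox after the stroke. The job is handed in, but no verdict came back.

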